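# Slide the serving board out over the edge of the butcher block

## Robot

A 7-joint arm with a two-finger parallel gripper is mounted at the origin on the work surface. World frame = base frame: x ahead of the robot, y to its left, z up, the work surface at z = 0. Lengths are in mm, angles in rad, forces in N, time in s.
With the tool pointing down it reaches from about 375 to 925 mm from the base axis. Payload 3.1 kg.
Tool frame: the origin (TCP) lies midway between the tips of the shut fingers; the grasp point (between the pads) lies 19 mm behind it (env.grip_depth is the distance from the TCP to the grasp point, in mm); z points along the fingers, y is the direction in which the jaws open and shut (so a half turn about z gives the same grasp; the last joint's range is limited). The gripper opens to 85 mm and grips with 20 to 120 N. Pads are 22 mm wide; open, the fingers measure 114 mm over their backs; the gripper's body (76 mm by 85 mm) begins 54 mm behind the grasp point. The pads swing forward as they close: fully open they stand 13 mm farther back than shut.
Start: joints at [1.106, 0.383, 0.044, 1.598, -0.018, 1.161, -0.05], TCP at [233.129, -606.757, 231.269] pointing down, gripper open.
Joint ranges: [-2.61, 2.61], [-0.41, 2.15], [-1.48, 1.57], [0, 2.5], [-1.57, 4.71], [0.05, 1.97], [-2.85, 2.85]. Speed limits (rad/s): [2.79, 2.79, 3.14, 3.14, 3.14, 3.14, 3.14].

## Interface

Orientations are given as [roll, pitch, yaw] about the fixed x, y, z axes, in that order (R = Rz(yaw) Ry(pitch) Rx(roll)).
In Python, from workcell import env gives the robot as it stands.
- The arm moves only by the tool servo_tool, never from a script. Its arguments are lists of equal length, an entry for each row: "jaw": the finger opening in cm, from 0 to 8.54; "dp": the shift along the world's x, y, z in cm, a list of three; "roll": the turn about the world's z in rad. In form: {"jaw": [jaw, ...], "dp": [[tx, ty, tz], ...], "roll": [roll, ...]}. A call has 1 to 8 rows; each row is the pose to reach, as a shift and turn from the pose measured when the call began; what a row does not reach only later rows make up. A row lasts 1/10 s, in which the tool goes at most 50 mm and 8.59 degrees, less where a joint would pass 70% of its speed; a pose out of reach is approached as far as the arm can. A call with a gripper value outside its range is refused whole. The fingers move at their own pace and stop on an object; the grip force is fixed at half the most. Time passes only in rows, so rows that repeat a pose let the fingers close. It gives the time, the measured TCP pose, the force and the opening at its end, in the units of the state.
- env.sense(): the state, without advancing time (a new reading comes with each control period).
- env.snapshot(name): name is "scene" or "top" or "wrist"; returns the picture (400x640x3 uint8, red, green, blue); there is no depth.
- env.camera_info(name): a dict with "K" (3x3 intrinsics, pixels), "dist" ([k1, k2, p1, p2, k3] as OpenCV has them; the pictures are not rectified), "extrinsics" (4x4, takes a point from camera to world coordinates); the wrist camera has in their place "hand_eye" (4x4, takes a point from camera to tool coordinates, whose origin is the TCP and whose axes are the flange's). Camera axes: x right, y up, looking along -z (the intrinsics and any distortion apply to the point x, -y, -z); pixel columns grow to the right and rows downward; lengths in mm; the calibration is good to about 2 mm. A picture is of the moment at which its call begins: read the wrist's pose just before it. camera_info takes no time and is no camera call.
- env.finish_job(): hands the job in, once; it reports no verdict.
Trained networks look in the newest picture that a camera, given by its name, has taken for a name from the list of things; names that differ only in an ending like _2 or _b are one class to them, and where a whole thing is asked for, a point or a joint stands for the part that bears it (a point fixed in the world has none). Each returns a list of dicts, best first, with "conf" (0 to 1); they miss things now and then, are a little off and sometimes report something else, mostly with a low value. They report only what shows in the picture. A call takes as long as a camera call.
- env.cut_out(thing, camera): "pixels" (400x640 bool, what is visible of it) and "centre" ([column, row] in pixels, amid what is visible of it).
- env.landmark_of(thing, camera): "centre" ([column, row] in pixels: a listed point, or the origin of a listed thing).
The state is a dict: "clock": time; "joint_pos": joint angles; "dq": joint speeds; "joint_torque": joint torques, N m; "ee_pos": TCP position; "tcp_rot": TCP orientation; "force": force on the tool from outside, world axes, zero at the start; "moment": the same for the moment, N m; "opening": finger opening in mm.
Only numpy, scipy, OpenCV 4.12 (cv2) and the standard library are available. Lean on these libraries where they do the work, as an engineer would, in place of code of your own. Each camera call takes 0.05 s, during which the arm holds its last target.

## Task

The packed meal stands on a bamboo serving board that lies flat on the dark butcher block, so nobody can get their fingers under it. Without lifting or gripping anything, push the board along the block with your fingertips until its whole hand slot sticks out past the block's edge on the robot's right, with about a finger's width (15 mm) between the edge and the slot, the board square to that edge and overhanging no other. Push only the board: leave the foil tray untouched where it stands on the board, and leave everything else on the block and table where it is.

Things in the scene. Friction and masses are not known exactly. Their poses are not given: they have to be found in the camera images.
- block: dark walnut butcher block, fixed, 450 x 320 mm and 40 mm high (its flat top is 40 mm above the table). Origin: centre of its underside. Its own +x axis points along its 450 mm length to the edge on the robot's right, over which the board must overhang
- block_edge (a point): middle of that edge, at the height of the block's top: (225, 0, 40) mm from the block's origin, with the block's axes: +x points outward past the edge, y runs along the edge (320 mm long)
- board: light bamboo serving board, loose, 240 x 160 mm, 10 mm thick, 0.26 kg, corners rounded 12 mm, lying flat on the block. Origin: centre of its underside. Its own +x axis points along its length to the end with the hand slot; the plain rear end is the straight edge at x = -120 mm (straight for y -68 to +68 mm). The slot is a through hole, 24 mm along x (x = 85 to 109 mm) and 80 mm along y, centred across the board. Slides on the block with friction 0.5 to 0.7
- slot (a point): middle of the slot's inner long side, on the board's top face: (85, 0, 10) mm from the board's origin, board's axes. Its distance past block_edge along the block's +x is the gap between edge and slot
- meal: square foil tray with a white card lid, loose, standing on the board behind the slot: 125 x 125 mm over its rim, 100 mm square at the base, 38 mm high, 0.25 to 0.45 kg. Origin: centre of its underside, about 12 mm behind the board's centre; turned up to 0.08 rad on it; its rim ends 35 to 50 mm short of the board's rear edge. Not to be touched
- salt: white salt shaker with steel top, 38 mm across, 65 mm high, on a rear corner of the block; origin at the centre of its underside. Leave alone
- pepper: dark pepper shaker with steel top, 38 mm across, 65 mm high, on the other rear corner of the block; origin at the centre of its underside. Leave alone
- fork: gold fork with a white handle, 205 mm long, 5 mm thick, lying on the table right of the block; origin on its underside, near its middle; x towards the tines. Leave alone
- knife: gold table knife with a white handle, 200 mm long, 5 mm thick, lying on the table right of the block; origin on its underside, near its middle; x towards the tip. Leave alone
- mug: white mug, 80 mm across, 92 mm high, on the table left of the block; origin at the centre of its underside. Leave alone
- jar: amber glass jar with a dark cap, 64 mm across, 95 mm high, on the table left of the block; origin at the centre of its underside. Leave alone
- sauce: orange sauce bottle with a red cap, 60 mm across, 175 mm high, on the table right of the block, beyond the cutlery; origin at the centre of its underside. Leave alone

How it is judged:
By the outcome, as a careful person would: the job done as asked, in the order asked, and still so for the second after the job is handed in, with the robot touching nothing.
It also fails if it takes over 38 s, if anything falls off the work surface, if the arm or the gripper's body presses on something with over 40 N, if the wrist force passes 120 N, or if a joint passes its speed limit or range.

## Working session

There is one attempt and no reset: what is moved stays moved. The work goes in short steps, Python scripts to look and compute and a tool call to move; the robot and the scene stay as the last step left them, time stands still between calls to the robot, and variables do not carry over. Pictures are saved under pics/ and viewed, and the job is handed in when it is done.

Besides the shell and the picture viewer there is one more tool, called after "Request:" in YAML: its name, and indented under it one key for each argument. servo_tool: Moves the arm, as the interface text tells. Its arguments: {"type":"object","properties":{"jaw":{"type":"array"},"dp":{"type":"array"},"roll":{"type":"array"}},"required":["jaw","dp","roll"]}

```bash
mkdir -p pics; ls; python3 - <<'E'
from workcell import env
import cv2, numpy as np
s=env.sense(); print(s)
for n in ["scene","top"]:
    im=env.snapshot(n); cv2.imwrite(f"pics/{n}0.png",im[:,:,::-1])
    c=env.camera_info(n); print(n,np.round(c["K"],1).tolist(),c["dist"],np.round(c["extrinsics"],3).tolist())
c=env.camera_info("wrist");print(c)
for t in ["board","slot","block","block_edge","meal"]:
    for d in env.landmark_of(t,"top")[:2]: print(t,d)
E
```

```text
pics
{'clock': 0.0, 'joint_pos': array([ 1.1061759 ,  0.38386583,  0.04383061,  1.59957759, -0.01790073,
        1.1611852 , -0.04990042]), 'dq': array([-0.00022269, -0.00154952,  0.0004853 ,  0.00047254,  0.00103957,
       -0.00086529, -0.0001582 ]), 'joint_torque': array([ 5.52639995e-04, -4.33459282e+01,  1.02467872e+00, -2.49514210e+01,
        1.05416402e-02,  1.11323548e-02, -1.11396341e-05]), 'ee_pos': array([ 232.78100161, -605.87965219,  229.86550973]), 'tcp_rot': array([-3.13895289e+00,  1.41368058e-04,  3.66902705e-01]), 'force': array([-0.79846375,  0.78745334,  0.59108882]), 'moment': array([ 0.03407282, -0.00927541, -0.0258672 ]), 'opening': 85.49332520779542}
scene [[491.5, 0.0, 310.3], [0.0, 491.5, 195.7], [0.0, 0.0, 1.0]] [-0.1182789  0.         0.         0.         0.       ] [[-0.305, -0.641, 0.704, 1516.466], [0.952, -0.202, 0.229, 336.601], [-0.005, 0.74, 0.672, 926.969], [0.0, 0.0, 0.0, 1.0]]
top [[483.4, 0.0, 322.9], [0.0, 483.4, 202.0], [0.0, 0.0, 1.0]] [-0.06202608  0.          0.          0.          0.        ] [[-0.02, 0.99, -0.14, 396.108], [-1.0, -0.01
[... 160 characters left out ...]
0726, 201.15239588],
       [  0.        ,   0.        ,   1.        ]]), 'dist': array([-0.05230959,  0.        ,  0.        ,  0.        ,  0.        ]), 'hand_eye': array([[-1.36810500e-03,  9.64879864e-01,  2.62687984e-01,
         6.52158762e+01],
       [ 9.99998959e-01,  1.44063978e-03, -8.35239588e-05,
         3.38019085e-01],
       [-4.59029345e-04,  2.62687596e-01, -9.64880830e-01,
        -1.43814793e+02],
       [ 0.00000000e+00,  0.00000000e+00,  0.00000000e+00,
         1.00000000e+00]])}
slot {'centre': [348.5, 188.5], 'conf': 0.68}
block {'centre': [467.7, 231.7], 'conf': 0.42}
block_edge {'centre': [390.8, 187.8], 'conf': 0.93}
meal {'centre': [307.7, 186.8], 'conf': 0.77}
```

View pics/top0.png

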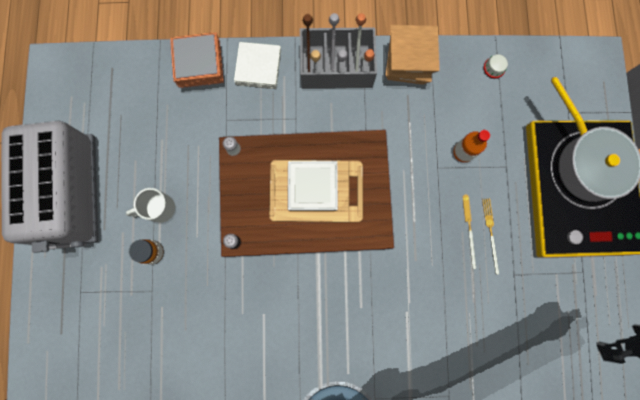

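View pics/scene0.png

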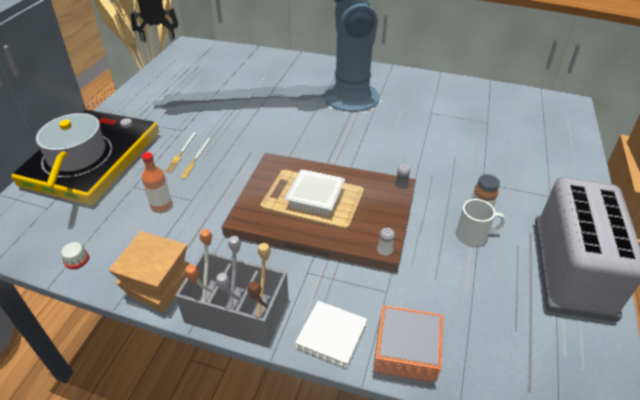

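```bash
cat > h.py <<'E'
from workcell import env
import cv2, numpy as np
from scipy.spatial.transform import Rotation as R
def cam(n,s=None):
    c=env.camera_info(n)
    if n=="wrist":
        T=np.eye(4);T[:3,:3]=R.from_euler("xyz",s["tcp_rot"]).as_matrix();T[:3,3]=s["ee_pos"]
        E=T@c["hand_eye"]
    else:E=np.array(c["extrinsics"])
    return np.array(c["K"]),np.array(c["dist"]),E
def back(px,z,C):
    K,d,E=C
    p=cv2.undistortPoints(np.array(px,float).reshape(-1,1,2),K,d).reshape(-1,2)
    r=np.c_[p[:,0],-p[:,1],-np.ones(len(p))]@E[:3,:3].T
    o=E[:3,3]; return o+r*((z-o[2])/r[:,2])[:,None]
def proj(P,C):
    K,d,E=C
    q=(np.array(P,float).reshape(-1,3)-E[:3,3])@E[:3,:3]
    q=q*[1,-1,-1]
    return cv2.projectPoints(q,np.zeros(3),np.zeros(3),K,d)[0].reshape(-1,2)
E
python3 - <<'E'
from h import *
s=env.sense()
im=env.snapshot("top");C=cam("top")
cv2.imwrite("pics/topc.png",cv2.resize(im[115:275,200:410],None,fx=3.8,fy=3.6,interpolation=2)[:,:,::-1][:600,:800])
for t in ["board","block"]:
    d=env.cut_out(t,"top")
    if d:
        m=d[0]["pixels"].astype(np.uint8);print(t,d[0]["conf"],m.sum(),cv2.boundingRect(m))
        c,_=cv2.findContours(m,0,1);c=max(c,key=len)
        z=50 if t=="board" else 40
        w=back(c.reshape(-1,2),z,C)[:,:2].astype(np.float32)
        print(cv2.minAreaRect(w))
        print(cv2.boxPoints(cv2.minAreaRect(w)))
for t,z in [("slot",50),("block_edge",40),("meal",50),("salt",40),("pepper",40),("sauce",0),("board",40)]:
    for d in env.landmark_of(t,"top")[:1]: print(t,d["conf"],back(d["centre"],z,C).round(1))
E
```

```text
board 0.78 2863 (269, 161, 93, 61)
((602.341552734375, 44.549896240234375), (239.8910675048828, 158.48919677734375), 88.91836547851562)
[[520.84686 -73.87837]
 [679.3078  -76.87016]
 [683.83624 162.97816]
 [525.3753  165.96996]]
block 0.91 14449 (218, 130, 177, 128)
((602.0497436523438, 72.51547241210938), (321.4012145996094, 451.74072265625), 1.654112696647644)
[[ 434.8962   293.65298]
 [ 447.936   -157.8995 ]
 [ 769.20325 -148.62204]
 [ 756.16345  302.93045]]
slot 0.75 [[610.7 -52.   50. ]]
block_edge 0.67 [[ 597.5 -154.5   40. ]]
meal 0.7 [[611.1  61.7  50. ]]
salt 0.63 [[721.8 265.7  40. ]]
pepper 0.59 [[470.7 261.7  40. ]]
sauce 0.62 [[ 708.3 -361.1    0. ]]
board 0.53 [[559.6 450.6  40. ]]
```

View pics/topc.png

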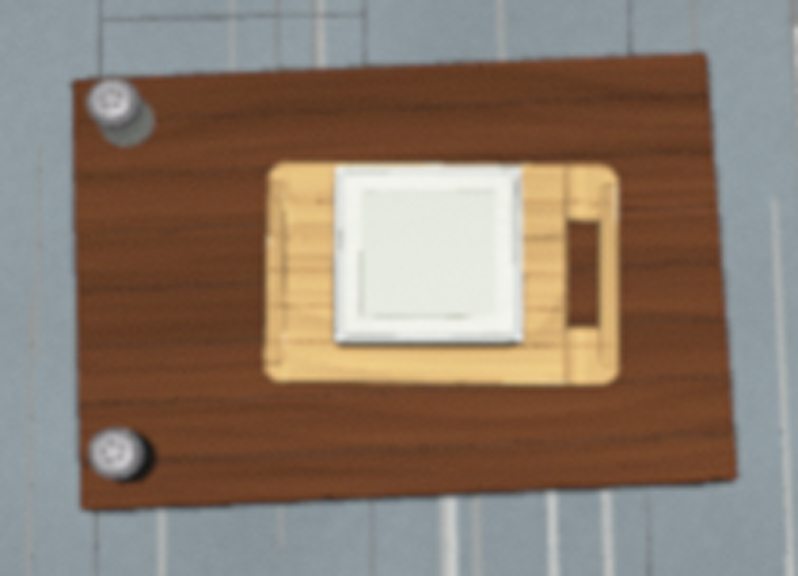

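Request:
servo_tool:
  jaw: [8.54, 8.54, 8.54, 8.54, 8.54, 8.54, 8.54, 8.54]
  dp:
    - [2, 4.4, 0.3]
    - [4, 8.8, 0.6]
    - [6, 13.2, 0.9]
    - [8, 17.6, 1.2]
    - [10, 22, 1.5]
    - [12, 26.4, 1.8]
    - [14, 30.8, 2]
    - [16, 35.2, 2]
  roll: [0.1, 0.2, 0.3, 0.4, 0.5, 0.6, 0.7, 0.8]

```text
clock: 1.65
ee_pos: [394.0, -253.2, 252.1]
tcp_rot: [3.14, 0.001, 1.171]
force: [0.5, 1.1, 0.3]
opening: 85.4
```

Request:
servo_tool:
  jaw: [8.54, 8.54, 8.54, 8.54, 8.54, 8.54, 8.54, 8.54]
  dp:
    - [2, 4.3, 0]
    - [4, 8.6, 0]
    - [6, 12.9, 0]
    - [8, 17.2, 0]
    - [10, 21.5, 0]
    - [12, 25.8, 0]
    - [14, 30.1, 0]
    - [16, 34.4, 0]
  roll: [0.05, 0.1, 0.15, 0.2, 0.25, 0.3, 0.35, 0.38]

```text
clock: 2.45
ee_pos: [554.7, 92.3, 252.5]
tcp_rot: [3.139, 0.001, 1.551]
force: [0.8, -1.2, 0.4]
opening: 85.7
```

Request:
servo_tool:
  jaw: [8.54, 8.54, 8.54, 8.54, 8.54]
  dp:
    - [1.7, 4.3, 0]
    - [3.4, 8.6, 0]
    - [5, 12.3, 0]
    - [5, 12.3, 0]
    - [5, 12.3, 0]
  roll: [0, 0, 0, 0, 0]

```text
clock: 2.95
ee_pos: [604.3, 216.7, 252.1]
tcp_rot: [3.14, 0.001, 1.554]
force: [0.6, -0.2, -0.9]
opening: 85.6
```

```bash
python3 - <<'E'
from h import *
s=env.sense();im=env.snapshot("wrist");C=cam("wrist",s)
np.save("w1.npy",im);print(s["ee_pos"],s["tcp_rot"],s["clock"])
cv2.imwrite("pics/w1.png",im[:,:,::-1])
for t in ["board"]:
    d=env.cut_out(t,"wrist")
    if d:
        m=d[0]["pixels"].astype(np.uint8)
        c,_=cv2.findContours(m,0,1);c=max(c,key=len)
        w=back(c.reshape(-1,2),50,C)[:,:2].astype(np.float32)
        print(d[0]["conf"],cv2.minAreaRect(w));print(cv2.boxPoints(cv2.minAreaRect(w)))
for t,z in [("slot",50),("block_edge",40),("meal",50)]:
    for d in env.landmark_of(t,"wrist")[:1]: print(t,d,back(d["centre"],z,C).round(1))
E
```

```text
[604.33523475 216.74189609 252.09963565] [3.13952561e+00 7.01081244e-04 1.55423972e+00] 2.95
0.8 ((602.1973876953125, 82.80009460449219), (164.9173583984375, 159.73196411132812), 88.11296081542969)
[[519.6594      3.0160446]
 [679.3048     -2.243782 ]
 [684.73535   162.58414  ]
 [525.08997   167.84396  ]]
meal {'centre': [325.9, 307.8], 'conf': 0.83} [[608.5  46.5  50. ]]
```

View pics/w1.png

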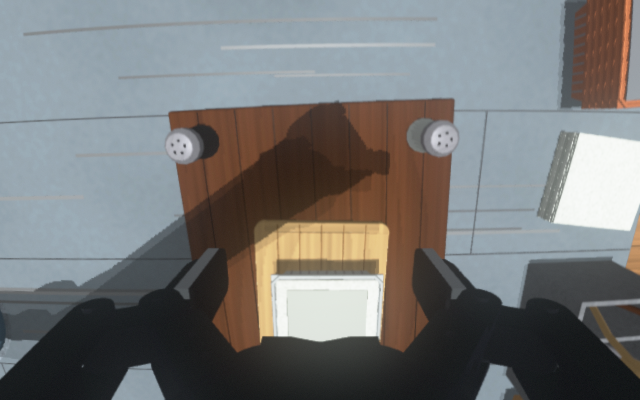

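```bash
python3 - <<'E'
from h import *
im=np.load("w1.npy")
s=env.sense();C=cam("wrist",s)
I=im.astype(float);g=I[:,:,0]-I[:,:,2]  # warm-ness
g=cv2.GaussianBlur(g,(0,0),1)
def edge(pts,vert,z,win=8):
    # pts: line endpoints; vert=True search along rows
    a,b=np.array(pts,float);out=[]
    for t in np.linspace(0,1,60):
        p=a+(b-a)*t
        off=np.arange(-win,win+.1,.25)
        xs=np.full(off.shape,p[0])+(0 if vert else off);ys=np.full(off.shape,p[1])+(off if vert else 0)
        v=cv2.remap(g.astype(np.float32),xs.astype(np.float32)[None],ys.astype(np.float32)[None],1)[0]
        d=np.abs(np.gradient(v));k=d.argmax();out.append((xs[k],ys[k]))
    w=back(out,z,C)[:,:2]
    # robust fit
    l=cv2.fitLine(w.astype(np.float32),cv2.DIST_HUBER,0,.5,.01).ravel()
    n=np.array([-l[1],l[0]]);r=(w-l[2:])@n
    k=abs(r)<2
    l=cv2.fitLine(w[k].astype(np.float32),cv2.DIST_HUBER,0,.5,.01).ravel()
    return l,k.sum(),np.std(r[k])
def rep(n,e):
    l=e[0]; d=l[:2]; a=np.arctan2(d[1],d[0]); a=(a+np.pi/4)%(np.pi/2)-np.pi/4
    print(n,"angle",round(a,4),"pt",l[2:].round(1),e[1:])
rep("board rear",edge([(270,221),(378,223)],True,50))
rep("board L",edge([(256,240),(260,330)],False,50))
rep("board R",edge([(388,240),(385,330)],False,50))
rep("block rear",edge([(215,109),(300,104)],True,40))
rep("block rear R",edge([(350,102),(445,99)],True,40))
rep("block L",edge([(173,125),(188,225)],False,40))
rep("block R",edge([(453,110),(448,235)],False,40))
E
```

```text
board rear angle -0.0371 pt [617.3 157. ] (np.int64(52), np.float64(0.43662347673077917))
board L angle -0.0334 pt [521.7  65.2] (np.int64(59), np.float64(0.5771351362417813))
board R angle -0.05 pt [680.9  70.7] (np.int64(57), np.float64(0.7405040510579257))
block rear angle 0.0215 pt [537.9 290.7] (np.int64(60), np.float64(0.3471876489115502))
block rear R angle 0.0207 pt [692.1 293.9] (np.int64(60), np.float64(0.3225263453748507))
block L angle 0.0198 pt [438.6 196.9] (np.int64(47), np.float64(0.5276987955525523))
block R angle 0.02 pt [757.3 188.4] (np.int64(48), np.float64(0.40460322794371467))
```

Request:
servo_tool:
  jaw: [8.54, 8.54, 8.54, 8.54, 8.54, 8.54, 8.54]
  dp:
    - [0, 0, -4]
    - [0, 0, -8]
    - [0, 0, -12]
    - [0, 0, -16]
    - [0, 0, -18.5]
    - [0, 0, -19.5]
    - [0, 0, -19.5]
  roll: [-0.02, -0.02, -0.02, -0.02, -0.02, -0.02, -0.02]

```text
clock: 3.9
ee_pos: [604.1, 211.3, 56.2]
tcp_rot: [3.141, 0.004, 1.527]
force: [1.1, 0.3, 1.0]
opening: 85.2
```

```bash
python3 - <<'E'
from h import *
s=env.sense();print(s)
a=env.snapshot("scene");b=env.snapshot("top");w=env.snapshot("wrist")
A=cv2.resize(a[140:280,220:430],None,fx=3.8,fy=3.8,interpolation=2)
cv2.imwrite("pics/s2.png",A[:,:,::-1]);cv2.imwrite("pics/w2.png",w[:,:,::-1])
E
```

```text
{'clock': 3.9, 'joint_pos': array([ 0.02853924,  0.63438735, -0.56382201,  1.71620731,  0.41650546,
        0.91395166, -0.75041282]), 'dq': array([ 0.00258665, -0.03603831, -0.02223359, -0.04139858, -0.00617145,
        0.00733728,  0.00364497]), 'joint_torque': array([-1.60624632e-01, -4.50444674e+01, -7.64509767e+00, -1.94538456e+01,
        4.59445431e-02, -7.81294447e-02, -2.32267810e-02]), 'ee_pos': array([604.13787355, 211.31437779,  56.22357485]), 'tcp_rot': array([3.14090302, 0.0039832 , 1.52713057]), 'force': array([1.06916564, 0.31157257, 0.97786655]), 'moment': array([-0.04699529, -0.00871196,  0.00872602]), 'opening': 85.22358731646726}
```

View pics/s2.png

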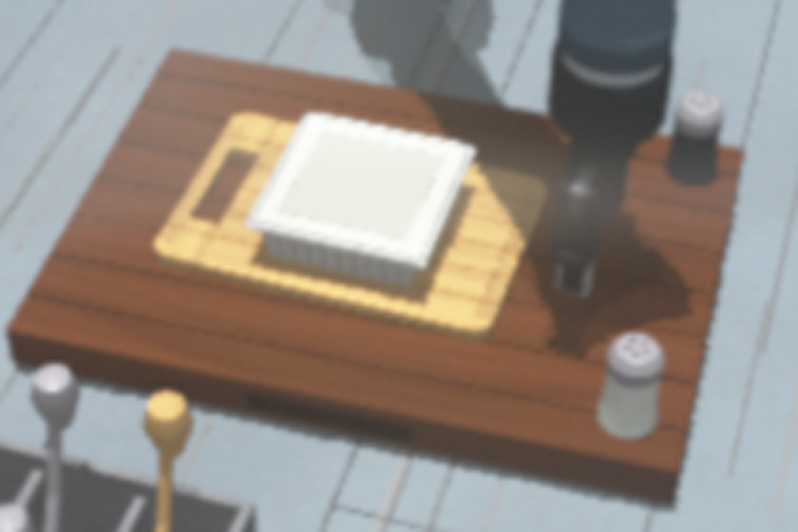

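View pics/w2.png

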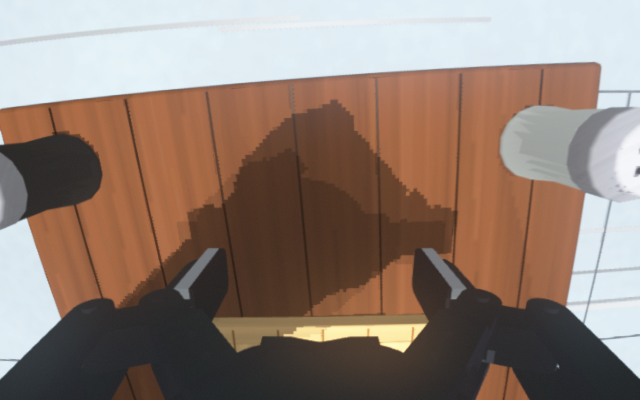

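Request:
servo_tool:
  jaw: [8.54, 8.54, 8.54, 8.54, 8.54]
  dp:
    - [0, 0, -1]
    - [0, 0, -1.8]
    - [0, 0, -2.4]
    - [0, 0, -2.4]
    - [0, 0, -2.4]
  roll: [0.008, 0.008, 0.008, 0.008, 0.008]

```text
clock: 4.55
ee_pos: [606.4, 213.4, 35.4]
tcp_rot: [3.135, 0.001, 1.536]
force: [0.2, 0.6, 0.2]
opening: 85.3
```

```bash
python3 - <<'E'
from h import *
s=env.sense();print(s["ee_pos"],s["force"],s["tcp_rot"])
a=env.snapshot("scene")
A=cv2.resize(a[170:240,330:430],None,fx=8,fy=8,interpolation=2)
cv2.imwrite("pics/s3.png",A[:,:,::-1])
E
```

```text
[606.44176463 213.39221608  35.41042387] [0.20255132 0.60725278 0.22584944] [3.13534490e+00 1.10480795e-03 1.53596140e+00]
```

View pics/s3.png

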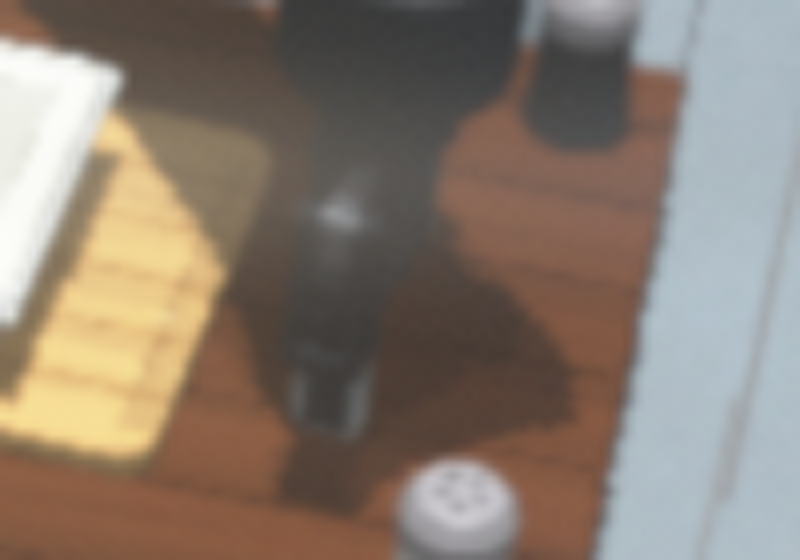

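Request:
servo_tool:
  jaw: [8.54, 8.54, 8.54, 8.54, 8.54, 8.54, 8.54]
  dp:
    - [0, -0.6, -0.2]
    - [0, -1.2, -0.4]
    - [0, -1.8, -0.5]
    - [0, -2.2, -0.5]
    - [0, -2.4, -0.5]
    - [0, -2.5, -0.5]
    - [0, -2.5, -0.5]
  roll: [0, 0, 0, 0, 0, 0, 0]

```text
clock: 5.3
ee_pos: [606.8, 188.5, 30.9]
tcp_rot: [3.135, 0.001, 1.536]
force: [0.6, 0.5, 0.2]
opening: 85.5
```

```bash
python3 - <<'E'
from h import *
s=env.sense();print(s["ee_pos"],s["force"],s["tcp_rot"])
a=env.snapshot("scene")
A=cv2.resize(a[170:240,330:430],None,fx=8,fy=8,interpolation=2)
cv2.imwrite("pics/s4.png",A[:,:,::-1])
a=env.snapshot("wrist")
cv2.imwrite("pics/w4.png",a[:,:,::-1])
E
```

```text
[606.79071851 188.54273374  30.86379423] [0.64199314 0.52632813 0.23098827] [3.13457446e+00 6.16706009e-04 1.53582862e+00]
```

View pics/s4.png

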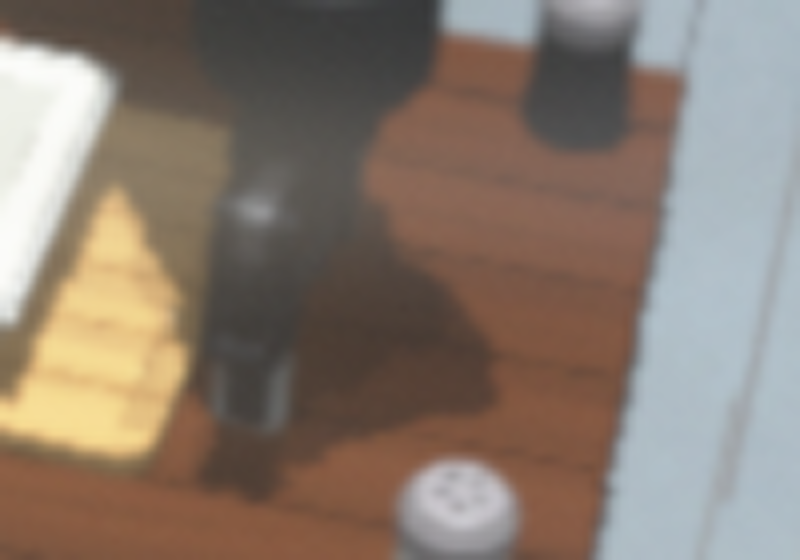

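View pics/w4.png

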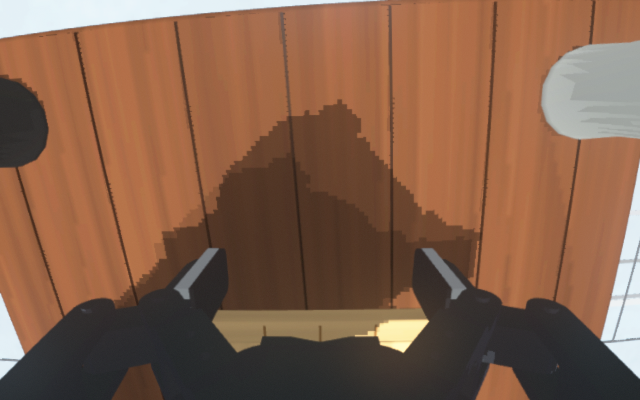

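Request:
servo_tool:
  jaw: [8.54, 8.54, 8.54, 8.54, 8.54, 8.54, 8.54]
  dp:
    - [0, -0.3, 0]
    - [0, -0.6, 0]
    - [0, -0.9, 0]
    - [0, -1.2, 0]
    - [0, -1.5, 0]
    - [0, -1.8, 0]
    - [0, -1.8, 0]
  roll: [0, 0, 0, 0, 0, 0, 0]

```text
clock: 6.1
ee_pos: [606.7, 171.6, 30.9]
tcp_rot: [3.134, -0.001, 1.537]
force: [0.5, 1.5, -1.5]
opening: 85.5
```

```bash
python3 - <<'E'
from h import *
s=env.sense();print(s["ee_pos"],s["force"],s["moment"],s["tcp_rot"])
a=env.snapshot("top")
A=cv2.resize(a[115:275,200:410],None,fx=3.8,fy=3.6,interpolation=2)
cv2.imwrite("pics/t5.png",A[:,:,::-1])
a=env.snapshot("wrist")
cv2.imwrite("pics/w5.png",a[:,:,::-1])
E
```

```text
[606.65019383 171.5696857   30.94533808] [ 0.46234388  1.45049062 -1.46973231] [ 0.42702106 -0.04781723  0.04015738] [ 3.13444714e+00 -7.67315328e-04  1.53657158e+00]
```

View pics/t5.png

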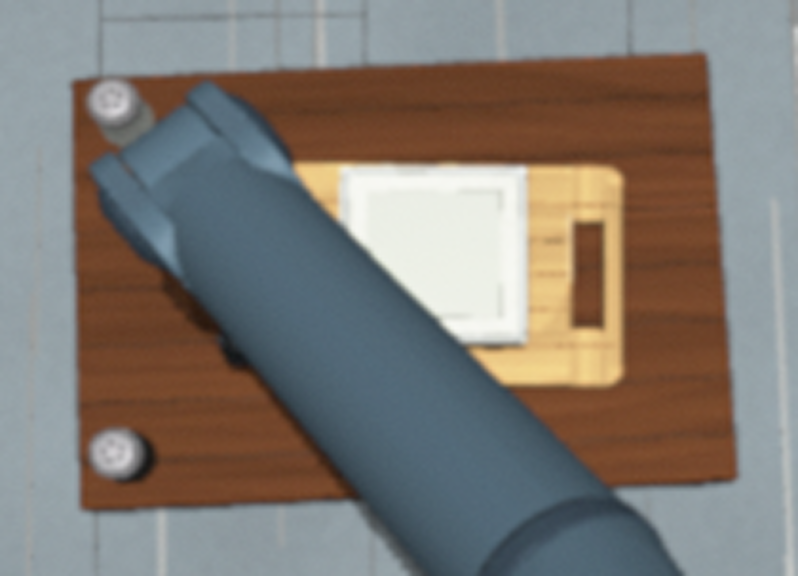

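View pics/w5.png

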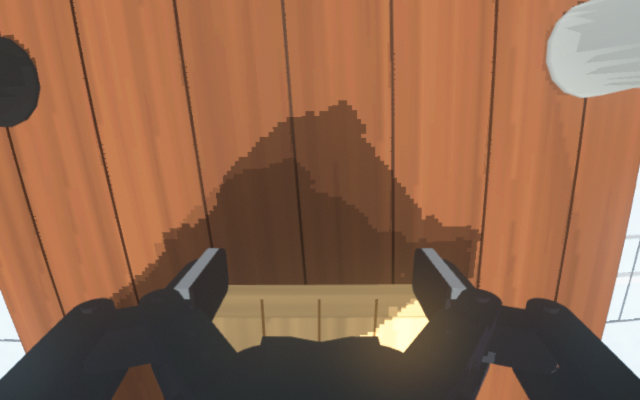

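Request:
servo_tool:
  jaw: [8.54, 8.54, 8.54, 8.54, 8.54, 8.54, 8.54, 8.54]
  dp:
    - [0, -0.3, 0]
    - [0, -0.7, 0]
    - [0, -1.2, 0]
    - [0, -1.7, 0]
    - [0, -2.2, 0]
    - [0, -2.7, 0]
    - [0.1, -3.1, 0]
    - [0.1, -3.3, 0]
  roll: [0, 0, 0.006, 0.012, 0.018, 0.024, 0.028, 0.03]

```text
clock: 7.0
ee_pos: [607.7, 137.7, 30.9]
tcp_rot: [3.135, -0.0, 1.566]
force: [-0.5, 3.7, 0.2]
opening: 85.2
```

Request:
servo_tool:
  jaw: [8.54, 8.54, 8.54, 8.54, 8.54, 8.54, 8.54, 8.54]
  dp:
    - [0, -0.3, 0]
    - [0, -0.8, 0]
    - [0, -1.3, 0]
    - [0, -1.8, 0]
    - [0, -2.3, 0]
    - [0, -2.8, 0]
    - [0.1, -3.2, 0]
    - [0.1, -3.4, 0]
  roll: [0.002, 0.006, 0.01, 0.014, 0.018, 0.022, 0.024, 0.024]

```text
clock: 7.8
ee_pos: [608.9, 102.9, 30.9]
tcp_rot: [3.135, 0.0, 1.589]
force: [0.7, 2.8, -1.1]
opening: 85.3
```

```bash
python3 - <<'E'
from h import *
s=env.sense();print(s["ee_pos"],s["force"],s["moment"],s["tcp_rot"])
a=env.snapshot("top")
np.save("t6.npy",a)
A=cv2.resize(a[115:275,200:410],None,fx=3.8,fy=3.6,interpolation=2)
cv2.imwrite("pics/t6.png",A[:,:,::-1])
C=cam("top")
for t,z in [("slot",50),("block_edge",40),("meal",50)]:
    for d in env.landmark_of(t,"top")[:1]: print(t,d,back(d["centre"],z,C).round(1))
E
```

```text
[608.86255626 102.91227343  30.91856895] [ 0.66782732  2.83247366 -1.11912804] [ 0.67785376  0.0437715  -0.03378987] [3.13474689e+00 2.21205831e-04 1.58921277e+00]
slot {'centre': [377.5, 181.6], 'conf': 0.57} [[ 623.6 -118.5   50. ]]
block_edge {'centre': [390.8, 187.9], 'conf': 0.58} [[ 607.9 -154.3   40. ]]
meal {'centre': [339.3, 186.0], 'conf': 0.82} [[613.6 -18.1  50. ]]
```

View pics/t6.png

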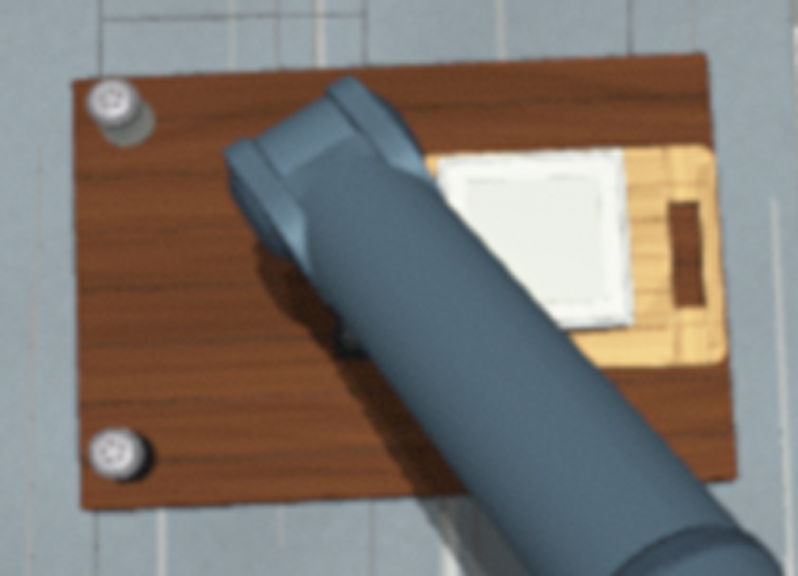

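Request:
servo_tool:
  jaw: [8.54, 8.54, 8.54, 8.54, 8.54, 8.54, 8.54, 8.54]
  dp:
    - [0, -0.3, 0]
    - [0, -0.8, 0]
    - [0, -1.4, 0]
    - [0, -2.0, 0]
    - [0, -2.6, 0]
    - [0.1, -3.2, 0]
    - [0.1, -3.7, 0]
    - [0.1, -3.9, 0]
  roll: [0, 0, 0.002, 0.002, 0.002, 0.002, 0.002, 0.002]

```text
clock: 8.8
ee_pos: [610.1, 62.5, 30.9]
tcp_rot: [3.135, 0.002, 1.59]
force: [0.3, 3.2, -1.1]
opening: 85.3
```

```bash
cat > meas.py <<'E'
from h import *
import sys
a=env.snapshot("top");np.save("t.npy",a);C=cam("top")
s=env.sense();print(s["clock"],s["ee_pos"],s["force"],s["tcp_rot"])
A=cv2.resize(a[115:275,290:430],None,fx=5,fy=3.75,interpolation=2)
cv2.imwrite("pics/%s.png"%sys.argv[1],A[:,:,::-1])
for t,z in [("slot",50),("block_edge",40),("meal",50)]:
    for d in env.landmark_of(t,"top")[:1]: print(t,d,back(d["centre"],z,C).round(1))
E
python3 meas.py t7
```

```text
8.85 [610.05552203  62.2552932   30.88969511] [ 0.58281556  2.10301722 -0.54564046] [3.13477438e+00 2.19113398e-03 1.59022213e+00]
slot {'centre': [233.8, 245.2], 'conf': 0.71} [[464.7 256.1  50. ]]
meal {'centre': [353.6, 182.4], 'conf': 0.93} [[622.5 -55.8  50. ]]
```

View pics/t7.png

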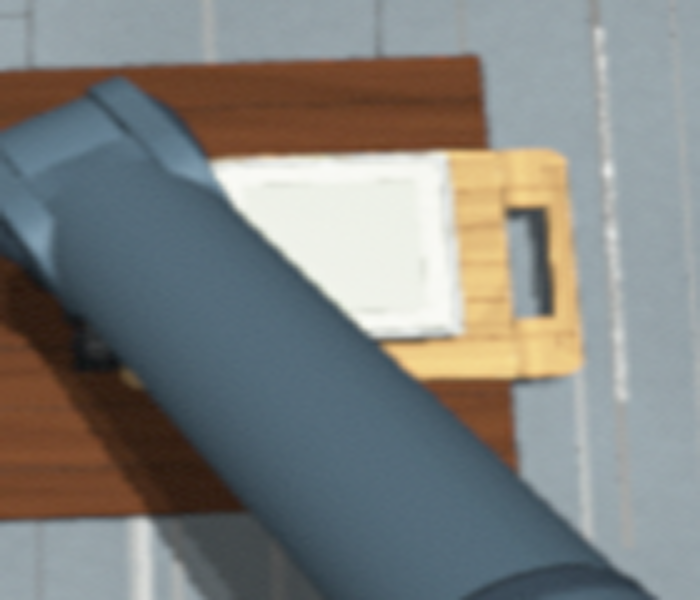

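```bash
cat > fit.py <<'E'
from h import *
a=np.load("t.npy");C=cam("top")
I=a.astype(float)
warm=I[:,:,0]-I[:,:,2]
def edge(name,p0,p1,vert,z,sign,win=5,n=40):
    p0=np.array(p0,float);p1=np.array(p1,float);out=[]
    for t in np.linspace(0,1,n):
        p=p0+(p1-p0)*t; off=np.arange(-win,win+.1,.2)
        xs=p[0]+(0 if vert else off)+0*off;ys=p[1]+(off if vert else 0)+0*off
        v=cv2.remap(warm.astype(np.float32),xs.astype(np.float32)[None],ys.astype(np.float32)[None],cv2.INTER_LINEAR)[0]
        d=np.clip(sign*np.gradient(v),0,None);k=d.argmax()
        sl=slice(max(0,k-8),k+9);o=(d[sl]*off[sl]).sum()/max(d[sl].sum(),1e-9)
        out.append((p[0]+(0 if vert else o),p[1]+(o if vert else 0)))
    w=back(out,z,C)[:,:2];l=None;k=np.ones(len(w),bool)
    for _ in range(3):
        l=cv2.fitLine(w[k].astype(np.float32),cv2.DIST_HUBER,0,.5,.01).ravel()
        r=(w-l[2:])@np.array([-l[1],l[0]]);k=abs(r)<max(1.0,2*np.median(abs(r)))
    ang=np.arctan2(l[1],l[0]);ang=(ang+np.pi/4)%(np.pi/2)-np.pi/4
    print(name,"ang",round(float(ang),4),"pt",l[2:].round(1),"n",k.sum(),"sd",r[k].std().round(2))
    return l,ang
def yat(l,x): return l[3]+(x-l[2])*l[1]/l[0]
E
cat > run.py <<'E'
from fit import *
def c(x,y): return (290+x/5,115+y/3.75)
def at(x0,y0,x1,y1): return c(x0,y0),c(x1,y1)
import json,sys
spec=json.loads(sys.argv[1])
L={}
for n,(q,vert,z,sg) in spec.items():
    L[n]=edge(n,*at(*q),vert,z,sg)
e,_=L["edge"];
for n in ["slot_in","slot_out","front"]:
    if n in L:
        l=L[n][0];ex=yat(e,l[2]);print(n,"past edge",round((ex-l[3]),2))
E
python3 run.py '{"edge":[[482,75,489,145],false,40,-1],"edge_lo":[[514,385,519,455],false,40,-1],"slot_in":[[509,220,514,308],false,50,-1],"slot_out":[[547,220,552,308],false,50,1],"front":[[567,175,581,355],false,50,-1],"sideT":[[460,150,545,150],true,50,1],"sideB":[[430,378,560,375],true,50,-1],"blockT":[[220,65,460,58],true,40,1]}'
```

```text
edge ang 0.0281 pt [ 725.4 -147.1] n 40 sd 0.23
edge_lo ang 0.0251 pt [ 508.5 -153.4] n 40 sd 0.26
slot_in ang 0.0196 pt [ 613.8 -154.2] n 40 sd 0.22
slot_out ang 0.0176 pt [ 610.1 -175.8] n 40 sd 0.15
front ang 0.0212 pt [ 607.2 -189.2] n 40 sd 0.21
sideT ang 0.0236 pt [ 695.9 -156.4] n 40 sd 0.17
sideB ang -0.0267 pt [ 534.5 -143.4] n 34 sd 0.27
blockT ang 0.0309 pt [765.3 -68. ] n 40 sd 0.33
slot_in past edge 3.93
slot_out past edge 25.43
front past edge 38.8
```

Request:
servo_tool:
  jaw: [8.54, 8.54, 8.54, 8.54, 8.54, 8.54]
  dp:
    - [0, -0.2, 0]
    - [0, -0.4, 0]
    - [0, -0.6, 0]
    - [0, -0.8, 0]
    - [0, -0.8, 0]
    - [0, -0.8, 0]
  roll: [0.002, 0.004, 0.006, 0.006, 0.006, 0.006]

```text
clock: 9.6
ee_pos: [610.0, 54.1, 30.9]
tcp_rot: [3.135, 0.003, 1.597]
force: [0.6, 3.3, -0.2]
opening: 85.5
```

Request:
servo_tool:
  jaw: [8.54, 8.54, 8.54, 8.54, 8.54, 8.54, 8.54, 8.54]
  dp:
    - [0, 0.6, 0]
    - [0, 2, 0]
    - [0, 3.5, 0]
    - [0, 4.5, 4]
    - [0, 4.5, 8]
    - [0, 4.5, 12]
    - [0, 4.5, 16]
    - [0, 4.5, 20]
  roll: [0, 0, 0, 0, 0, 0, 0, 0]

```text
clock: 10.4
ee_pos: [609.5, 100.7, 232.6]
tcp_rot: [3.135, 0.004, 1.599]
force: [0.7, -0.3, -0.6]
opening: 85.1
```

Request:
servo_tool:
  jaw: [8.54, 8.54, 8.54, 8.54, 8.54, 8.54, 8.54, 8.54]
  dp:
    - [0, -2, 4]
    - [0, -5, 7]
    - [0, -8, 7]
    - [0, -11, 7]
    - [0, -13, 7]
    - [0, -15, 7]
    - [0, -15, 7]
    - [0, -15, 7]
  roll: [0, 0, 0, 0, 0, 0, 0, 0]

```text
clock: 11.2
ee_pos: [609.4, -47.9, 302.4]
tcp_rot: [3.135, 0.003, 1.599]
force: [-0.5, 0.9, -0.3]
opening: 85.5
```

```bash
python3 meas.py t8; python3 - <<'E'
from h import *
s=env.sense();a=env.snapshot("wrist");np.savez("w8.npz",im=a,p=s["ee_pos"],r=s["tcp_rot"])
cv2.imwrite("pics/w8.png",a[:,:,::-1])
E
```

```text
11.25 [609.4580237  -46.74557292 302.52693862] [-0.40695179  0.35903356  0.39908628] [3.13508745e+00 2.23863131e-03 1.60148378e+00]
meal {'centre': [357.5, 185.1], 'conf': 0.66} [[615.2 -65.8  50. ]]
```

View pics/t8.png

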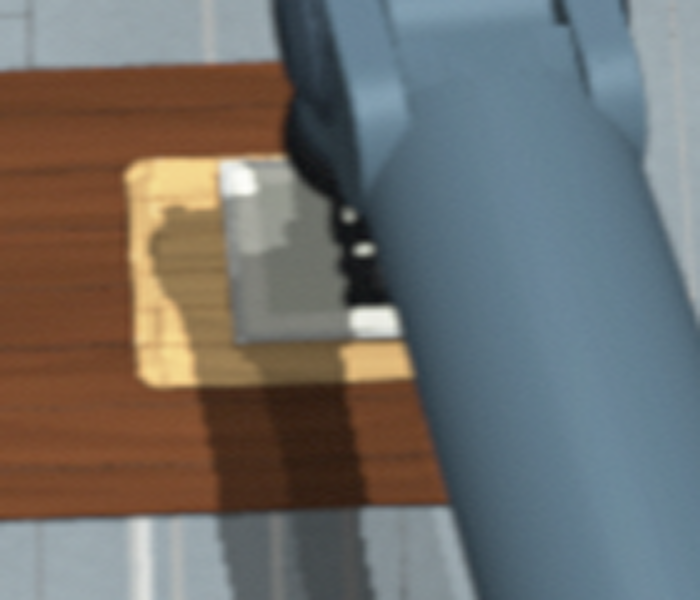

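View pics/w8.png

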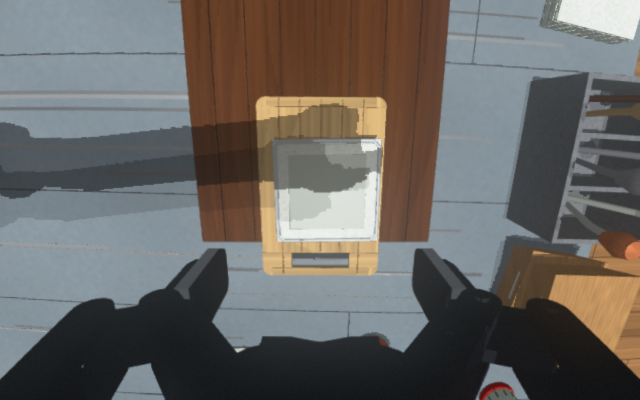

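```bash
python3 - <<'E'
import numpy as np
import fit
from h import *
d=np.load("w8.npz");s=dict(ee_pos=d["p"],tcp_rot=d["r"])
fit.C=cam("wrist",s);I=d["im"].astype(float);fit.warm=I[:,:,0]-I[:,:,2]
e=fit.edge
L={}
L["edgeL"]=e("edgeL",(207,241),(256,241),True,40,-1)
L["edgeR"]=e("edgeR",(386,242),(428,242),True,40,-1)
L["slot_in"]=e("slot_in",(296,253),(346,253),True,50,-1,4)
L["slot_out"]=e("slot_out",(296,267),(346,267),True,50,1,4)
L["front"]=e("front",(272,275),(368,275),True,50,-1)
L["rear"]=e("rear",(265,97),(375,97),True,50,1)
e("boardL",(257,110),(264,235),False,50,1)
e("boardR",(386,110),(379,235),False,50,-1)
e("blockL",(185,30),(201,230),False,40,1)
e("blockR",(447,30),(431,230),False,40,-1)
a,b=L["edgeL"][0],L["edgeR"][0]
sl=(b[3]-a[3])/(b[2]-a[2]);print("edge slope",sl)
for n in ["slot_in","slot_out","front","rear"]:
    l=L[n][0];print(n,round(a[3]+(l[2]-a[2])*sl-l[3],2))
A=cv2.resize(d["im"][225:285,200:440],None,fx=3.3,fy=6.6,interpolation=2);cv2.imwrite("pics/w8c.png",A[:,:,::-1])
E
```

```text
edgeL ang 0.0282 pt [ 490.9 -154.6] n 40 sd 0.05
edgeR ang 0.0276 pt [ 737.1 -147.9] n 38 sd 0.05
slot_in ang 0.0275 pt [ 621.4 -163.1] n 40 sd 0.05
slot_out ang -0.0001 pt [ 610.4 -185.5] n 40 sd 0.42
front ang 0.0232 pt [ 615.  -197.8] n 40 sd 0.11
rear ang 0.0265 pt [613.2  42. ] n 40 sd 0.17
boardL ang 0.0278 pt [531.3 -61.5] n 39 sd 0.24
boardR ang 0.0313 pt [691.3 -50.7] n 40 sd 0.17
blockL ang 0.0267 pt [443.8  -5.8] n 40 sd 0.19
blockR ang 0.0272 pt [760.8  32.9] n 40 sd 0.19
edge slope 0.027239695
slot_in 12.05
slot_out 34.17
front 46.67
rear -193.18
```

View pics/w8c.png

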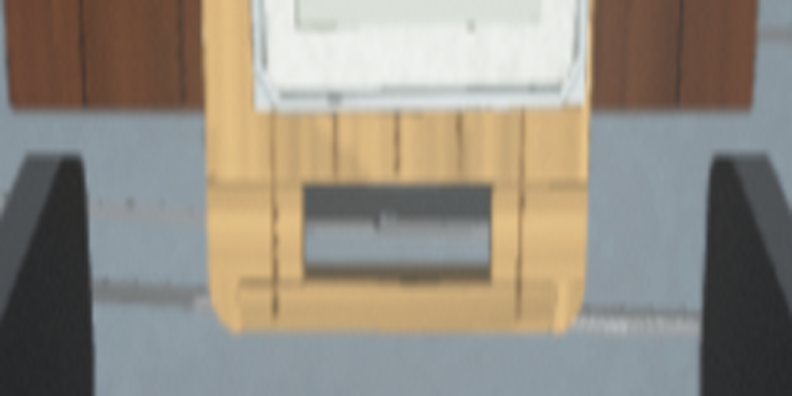

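Request:
servo_tool:
  jaw: [8.54, 8.54, 8.54, 8.54, 8.54, 8.54, 8.54, 8.54]
  dp:
    - [0, 3, 0]
    - [0, 7, 0]
    - [0, 11, 0]
    - [0, 14, -4]
    - [0, 14.5, -8]
    - [0, 14.5, -12]
    - [0, 14.5, -13]
    - [0, 14.5, -13]
  roll: [0, 0, 0, 0, 0, 0, 0, 0]

```text
clock: 12.25
ee_pos: [608.0, 97.6, 170.8]
tcp_rot: [3.139, 0.003, 1.602]
force: [0.2, 0.3, -0.4]
opening: 85.5
```

Request:
servo_tool:
  jaw: [8.54, 8.54, 8.54, 8.54, 8.54, 8.54, 8.54]
  dp:
    - [0, 0, -3]
    - [0, 0, -7]
    - [0, 0, -10]
    - [0, 0, -12]
    - [0, 0, -13]
    - [0, 0, -13.4]
    - [0, 0, -13.4]
  roll: [0, 0, 0, 0, 0, 0, 0]

```text
clock: 12.95
ee_pos: [609.6, 97.8, 38.4]
tcp_rot: [3.136, 0.003, 1.602]
force: [0.3, 0.5, -0.3]
opening: 85.2
```

Request:
servo_tool:
  jaw: [8.54, 8.54, 8.54, 8.54, 8.54, 8.54, 8.54, 8.54]
  dp:
    - [0, 0, -0.5]
    - [0, 0, -0.75]
    - [0, -0.8, -0.75]
    - [0, -1.8, -0.75]
    - [0, -2.8, -0.75]
    - [0, -3.4, -0.75]
    - [0, -3.7, -0.75]
    - [0, -3.7, -0.75]
  roll: [-0.004, -0.004, -0.004, -0.004, -0.004, -0.004, -0.004, -0.004]

```text
clock: 13.75
ee_pos: [609.7, 59.6, 30.8]
tcp_rot: [3.137, 0.003, 1.596]
force: [0.5, -0.2, -0.1]
opening: 85.5
```

Target TCP y ≈ 51.0: 8.6 mm to go.

Request:
servo_tool:
  jaw: [8.54, 8.54, 8.54, 8.54, 8.54, 8.54, 8.54]
  dp:
    - [0, -0.2, 0]
    - [0, -0.4, 0]
    - [0, -0.6, 0]
    - [0, -0.75, 0]
    - [0, -0.85, 0]
    - [0, -0.85, 0]
    - [0, -0.85, 0]
  roll: [0, 0.001, 0.001, 0.001, 0.001, 0.001, 0.001]

```text
clock: 14.45
ee_pos: [609.5, 52.4, 30.8]
tcp_rot: [3.136, 0.002, 1.598]
force: [-0.4, 3.0, -1.0]
opening: 85.8
```

Request:
servo_tool:
  jaw: [8.54, 8.54, 8.54, 8.54, 8.54, 8.54, 8.54, 8.54]
  dp:
    - [0, 0.6, 0]
    - [0, 2, 0]
    - [0, 3.5, 0]
    - [0, 4.5, 4]
    - [0, 4.5, 8]
    - [0, 4.5, 12]
    - [0, 4.5, 16]
    - [0, 4.5, 20]
  roll: [0, 0, 0, 0, 0, 0, 0, 0]

```text
clock: 15.25
ee_pos: [609.1, 98.9, 232.6]
tcp_rot: [3.136, 0.002, 1.6]
force: [0.3, -0.6, -0.2]
opening: 85.4
```

Request:
servo_tool:
  jaw: [8.54, 8.54, 8.54, 8.54, 8.54, 8.54, 8.54, 8.54]
  dp:
    - [0, -2, 4]
    - [0, -5, 7]
    - [0, -8, 7]
    - [0, -11, 7]
    - [0, -13, 7]
    - [0, -15, 7]
    - [0, -15, 7]
    - [0, -15, 7]
  roll: [0, 0, 0, 0, 0, 0, 0, 0]

```text
clock: 16.05
ee_pos: [609.0, -49.8, 302.5]
tcp_rot: [3.137, 0.002, 1.601]
force: [0.5, -0.3, -0.6]
opening: 85.5
```

```bash
python3 - <<'E'
import numpy as np
from h import *
s=env.sense();a=env.snapshot("wrist");np.savez("w9.npz",im=a,p=s["ee_pos"],r=s["tcp_rot"])
sc=env.snapshot("scene");cv2.imwrite("pics/s9.png",sc[:,:,::-1])
cv2.imwrite("pics/w9.png",a[:,:,::-1]);print(s["clock"],s["ee_pos"])
import shutil,os
if not os.path.exists("t.npy"):pass
import fit
fit.C=cam("wrist",s);I=a.astype(float);fit.warm=I[:,:,0]-I[:,:,2]
e=fit.edge
L={}
L["edgeL"]=e("edgeL",(209,241),(256,241),True,40,-1)
L["edgeR"]=e("edgeR",(386,242),(426,242),True,40,-1)
L["slot_in"]=e("slot_in",(298,255),(344,255),True,50,-1,5)
L["front"]=e("front",(274,277),(366,277),True,50,-1)
L["rear"]=e("rear",(268,99),(372,99),True,50,1)
e("boardL",(257,115),(264,235),False,50,1)
e("boardR",(386,115),(379,235),False,50,-1)
a,b=L["edgeL"][0],L["edgeR"][0]
sl=(b[3]-a[3])/(b[2]-a[2]);print("edge slope",sl)
for n in ["slot_in","front","rear"]:
    l=L[n][0];print(n,round(a[3]+(l[2]-a[2])*sl-l[3],2))
E
```

```text
16.05 [609.04483438 -49.76739113 302.54362748]
edgeL ang 0.025 pt [ 482.  -154.3] n 40 sd 0.06
edgeR ang 0.0253 pt [ 735.6 -146.8] n 40 sd 0.19
slot_in ang 0.0251 pt [ 619.1 -164.2] n 40 sd 0.03
front ang 0.0267 pt [ 614.8 -198.9] n 40 sd 0.11
rear ang 0.0264 pt [617.9  40.9] n 40 sd 0.14
boardL ang 0.0288 pt [531.5 -63. ] n 40 sd 0.24
boardR ang 0.0339 pt [691. -41.] n 40 sd 0.22
edge slope 0.02973228
slot_in 13.93
front 48.53
rear -191.2
```

View pics/w9.png

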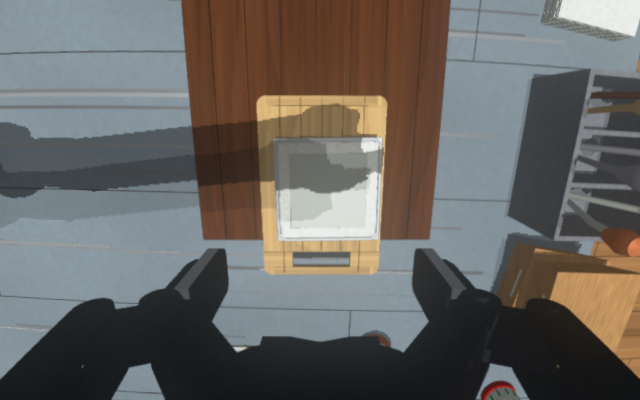

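View pics/s9.png

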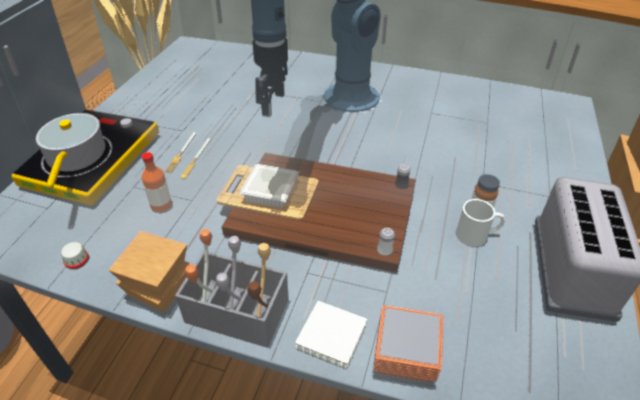

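```bash
python3 -c "
from workcell import env
print(env.finish_job(), env.sense()['clock'])"
```

```text
the job is handed in; nothing more can be done
the job is handed in; nothing more can be done
```

I pushed the board's plain rear end with both open fingertips until its hand slot stood fully past the block's right edge, then lifted the arm clear and handed the job in at about 16 s.

- **Gap:** the last wrist picture put the slot 13.5–13.9 mm past the edge, from three separate line fits. That is about 1.2 mm short of 15 mm, and I left it there rather than push again.
- **Squareness:** the board's end edges and slot measured 0.025–0.027 rad and the block's edge 0.025–0.030 rad, so they are parallel within a few thousandths of a radian. Fits to the board's long sides gave 0.029–0.034 rad. They are noisier because of shadow.
- **Disagreement:** an early wrist estimate and the top camera differed by about 0.008 rad on the block's angle. The close wrist view settled it at about 0.027 rad, near the top camera's figure.
- **Tray and other items:** in the last pictures the tray stands on the board and the shakers, cutlery, mug, jar and bottle look where they were. I judged this by eye and did not measure it. No other edge of the board overhangs. The largest force reported was about 4 N.

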